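# Turn the row of stripped burner parts round for reassembly

### The arm

A 6-joint arm with a two-finger parallel gripper is mounted at the origin on a cart in front of the work surface, level with it; the furniture and walls round the work are solid. World frame = base frame: x ahead of the robot, y to its left, z up, the work surface at z = 0. Lengths are in m, angles in rad, forces in N, time in s.
With the tool pointing down it reaches from about 0.375 to 0.9 m from the base axis. Payload 3.1 kg.
Tool frame: the origin (TCP) lies midway between the tips of the shut fingers; the grasp point (between the pads) lies 19 mm behind it (bot.tcp_to_grasp is the distance from the TCP to the grasp point, in m); x points along the fingers, y is the direction in which the jaws open and shut, and the axes are right-handed (so a half turn about x gives the same grasp; the last joint's range is limited). The gripper opens to 85 mm and grips with 20 to 120 N. Pads are 22 mm wide; open, the fingers measure 114 mm over their backs; the gripper's body (76 mm by 85 mm) begins 54 mm behind the grasp point. The pads swing forward as they close: fully open they stand 13 mm farther back than shut.
Start: joints at [1.004, 0.527, 1.433, -0, 1.181, -0.178], TCP at [0.236, 0.579, 0.231] pointing down, gripper open.
Joint ranges: [-3.08, 3.08], [-0.75, 2.2], [0.22, 2.44], [-1.43, 4.57], [0, 2.65], [-2.85, 2.85]. Speed limits (rad/s): [2.79, 2.79, 3.14, 3.14, 3.14, 3.14].

### API

Orientations are given as a unit quaternion [x, y, z, w].
In Python, from plant import bot gives the robot as it stands. Calls block until the motion is done:
- bot.reach(position, orientation): joint-space move of the TCP to a pose.
- bot.move_l(position, vel=0.15, frame=None, guard=None): straight line of the TCP; frame=None keeps the orientation; vel is the mean speed in m/s. With guard (N) it stops when the force on the tool has changed by that much, and returns True; else False.
- bot.set_joints(angles): joint-space move.
- bot.command_gripper(opening): opening from 0.0 (shut) to 1.0 (fully open); the grip force is fixed at half the most; returns when the fingers have stopped.
- bot.sleep(seconds).
- bot.solve_ik(position, orientation): joint angles nearest the present ones, or None.
- bot.snapshot(name): name is "side" or "top"; returns the picture (420x560x3 uint8, red, green, blue); there is no depth.
- bot.camera_info(name): a dict with "K" (3x3 intrinsics, pixels), "R" (3x3) and "t" (3): a world point X has camera coordinates R X + t. Camera axes: x right, y down, z forward; pixel columns grow to the right and rows downward; lengths in m; the calibration is good to about 2 mm. A picture is of the moment at which its call begins. camera_info takes no time and is no camera call.
A pose or a line that the arm cannot do raises bot.MotionError and nothing moves.
- bot.close_job(): hands the job in, once; it reports no verdict.
Readings, each from a call of its own:
- bot.read_time_s(): time.
- bot.read_qpos(): joint angles.
- bot.read_dq(): joint speeds.
- bot.read_tau(): joint torques, N m.
- bot.read_eef_pos(): TCP position.
- bot.read_orientation(): TCP orientation.
- bot.read_wrist_force(): force on the tool from outside, world axes, zero at the start.
- bot.read_torque(): the same for the moment, N m.
- bot.read_grip_width(): opening from 0.0 (shut) to 1.0 (fully open).
Only numpy, scipy, OpenCV 4.12 (cv2) and the standard library are available. Lean on these libraries where they do the work, as an engineer would, in place of code of your own. Each camera call takes 0.05 s, during which the arm holds its last target. There are 200 camera calls.

### The job

The four parts of a stripped-down burner (nozzle, screw, plug, nut) stand in one rack in the order they came off. Move them all to the empty rack in the reverse order for reassembly: the part nearest the wire handle of the first rack goes to the pad farthest from the handle of the second, the next one to the pad beside that, and so on. Leave each part in the middle of its blue felt pad, the same way up as it stood before.

Things in the scene. Friction and masses are not known exactly. Their poses are not given: they have to be found in the camera images.
- full_rack: Rack with the parts at the start, fixed, left or right one: aluminium plate 70 (x) x 216 (y) x 6 mm, origin under its centre, wire handle loop out to y = +130 mm (robot's left). 4 bays, open to +x and -x, centred at x = 0, y = +78, +26, -26, -78 mm; ribs between, tops 14 mm above the bench. In each bay a fixed blue felt pad, 40 mm across, 3 mm thick, its top 9 mm above the bench. 
- empty_rack: Rack empty at the start, fixed, same make: aluminium plate 70 (x) x 216 (y) x 6 mm, origin under its centre, wire handle loop out to y = +130 mm (robot's left). 4 bays, open to +x and -x, centred at x = 0, y = +78, +26, -26, -78 mm; ribs between, tops 14 mm above the bench. In each bay a fixed blue felt pad, 40 mm across, 3 mm thick, its top 9 mm above the bench. 
- nozzle_mid (a point): Centre, half-way up (20 mm above its underside), of the brass burner nozzle, standing on its six-sided foot with the narrow end up: about 16 mm across the foot, 40 mm tall. Its z axis points up. It starts in the middle of one of the blue felt pads of the full rack, any of the four.
- screw_mid (a point): Centre, half-way up (26 mm above its underside), of the bare-steel socket cap screw, standing on its head with the thread up: head 19 mm across and 12 mm high, thread 12 mm across, 52 mm tall in all. Its z axis points up. It starts in the middle of one of the blue felt pads of the full rack, any of the four.
- plug_mid (a point): Centre, half-way up (14 mm above its underside), of the black rubber plug, a slightly tapered stopper about 29 mm across and 28 mm tall, standing. Its z axis points up. It starts in the middle of one of the blue felt pads of the full rack, any of the four.
- nut_mid (a point): Centre, half-way up (4.5 mm above its underside), of the flat bare-steel six-sided nut lying flat: 22 mm over the corners (along its x axis), 19 mm over flats (along its y axis), 9 mm high. Its z axis points up. It starts in the middle of one of the blue felt pads of the full rack, any of the four, with its y axis within about 0.25 rad of the rack's x axis.
- nozzle_pad: The fixed round blue felt pad (40 mm across, 3 mm thick) of the full rack under the nozzle at the start; it stays there and so marks which bay the nozzle came from. Origin: centre of its underside, 6 mm above the bench.
- screw_pad: The fixed round blue felt pad (40 mm across, 3 mm thick) of the full rack under the screw at the start; it stays there and so marks which bay the screw came from. Origin: centre of its underside, 6 mm above the bench.
- plug_pad: The fixed round blue felt pad (40 mm across, 3 mm thick) of the full rack under the plug at the start; it stays there and so marks which bay the plug came from. Origin: centre of its underside, 6 mm above the bench.
- nut_pad: The fixed round blue felt pad (40 mm across, 3 mm thick) of the full rack under the nut at the start; it stays there and so marks which bay the nut came from. Origin: centre of its underside, 6 mm above the bench.

How it is judged:
At the end, for the whole second after the job is handed in: Each part rests released in the bay of the empty rack that mirrors its starting bay (nearest the handle becomes farthest), within 13 mm of the pad's middle along and across the rack, at standing height within 4 mm, same way up within 0.15 rad, and at rest (under 0.02 m/s) (((y of nozzle_pad in the frame of full_rack between 0.068 and 0.088 m and y of nozzle_mid in the frame of empty_rack between -0.091 and -0.065 m) or (y of nozzle_pad in the frame of full_rack between 0.016 and 0.036 m and y of nozzle_mid in the frame of empty_rack between -0.039 and -0.013 m) or (y of nozzle_pad in the frame of full_rack between -0.036 and -0.016 m and y of nozzle_mid in the frame of empty_rack between 0.013 and 0.039 m) or (y of nozzle_pad in the frame of full_rack between -0.088 and -0.068 m and y of nozzle_mid in the frame of empty_rack between 0.065 and 0.091 m)) and x of nozzle_mid in the frame of empty_rack between -0.013 and 0.013 m and height (world z) of nozzle_mid between 0.025 and 0.033 m and angle between each of nozzle_mid, screw_mid, plug_mid, nut_mid's own z axis and vertical below 0.15 rad and linear speed of each of nozzle, screw, plug, nut below 0.02 m/s and ((y of screw_pad in the frame of full_rack between 0.068 and 0.088 m and y of screw_mid in the frame of empty_rack between -0.091 and -0.065 m) or (y of screw_pad in the frame of full_rack between 0.016 and 0.036 m and y of screw_mid in the frame of empty_rack between -0.039 and -0.013 m) or (y of screw_pad in the frame of full_rack between -0.036 and -0.016 m and y of screw_mid in the frame of empty_rack between 0.013 and 0.039 m) or (y of screw_pad in the frame of full_rack between -0.088 and -0.068 m and y of screw_mid in the frame of empty_rack between 0.065 and 0.091 m)) and x of screw_mid in the frame of empty_rack between -0.013 and 0.013 m and height (world z) of screw_mid between 0.031 and 0.039 m and ((y of plug_pad in the frame of full_rack between 0.068 and 0.088 m and y of plug_mid in the frame of empty_rack between -0.091 and -0.065 m) or (y of plug_pad in the frame of full_rack between 0.016 and 0.036 m and y of plug_mid in the frame of empty_rack between -0.039 and -0.013 m) or (y of plug_pad in the frame of full_rack between -0.036 and -0.016 m and y of plug_mid in the frame of empty_rack between 0.013 and 0.039 m) or (y of plug_pad in the frame of full_rack between -0.088 and -0.068 m and y of plug_mid in the frame of empty_rack between 0.065 and 0.091 m)) and x of plug_mid in the frame of empty_rack between -0.013 and 0.013 m and height (world z) of plug_mid between 0.019 and 0.027 m and ((y of nut_pad in the frame of full_rack between 0.068 and 0.088 m and y of nut_mid in the frame of empty_rack between -0.091 and -0.065 m) or (y of nut_pad in the frame of full_rack between 0.016 and 0.036 m and y of nut_mid in the frame of empty_rack between -0.039 and -0.013 m) or (y of nut_pad in the frame of full_rack between -0.036 and -0.016 m and y of nut_mid in the frame of empty_rack between 0.013 and 0.039 m) or (y of nut_pad in the frame of full_rack between -0.088 and -0.068 m and y of nut_mid in the frame of empty_rack between 0.065 and 0.091 m)) and x of nut_mid in the frame of empty_rack between -0.013 and 0.013 m and height (world z) of nut_mid between 0.0095 and 0.0175 m); the robot touches nothing.
It also fails if it takes over 96 s, if anything falls off the work surface, if the arm or the gripper's body presses on something with over 40 N, if the wrist force passes 120 N, or if a joint passes its speed limit or range.

## Working session

There is one attempt and no reset: what is moved stays moved. The work goes in short steps, each a Python script; the robot and the scene stay as the last script left them, time stands still between calls to the robot, and variables do not carry over. Pictures are saved under pics/ and viewed, about 12 in all and at most 16, crops included, and the job is handed in when it is done.

```bash
mkdir -p pics; ls
python3 - <<'E'
from plant import bot
import cv2
for n in("top","side"):
    im=bot.snapshot(n); cv2.imwrite(f"pics/{n}0.png",cv2.resize(im[:,:,::-1],(784,588),interpolation=cv2.INTER_CUBIC))
    c=bot.camera_info(n); print(n,c)
    import numpy as np
    print(-np.array(c["R"]).T@c["t"])
print(bot.read_orientation(),bot.read_eef_pos(),bot.tcp_to_grasp,bot.read_time_s())
E
```

```text
pics
top {'K': array([[497.37186996,   0.        , 282.2199362 ],
       [  0.        , 497.37186996, 209.88712361],
       [  0.        ,   0.        ,   1.        ]]), 'R': array([[-0.00591846, -0.99997916,  0.00257961],
       [-0.99139491,  0.00553026, -0.13078815],
       [ 0.13077115, -0.00333148, -0.99140698]]), 't': array([-0.0147679 ,  0.55997005,  0.98111043])}
[ 0.42676311 -0.01459583  1.04595527]
side {'K': array([[432.12909525,   0.        , 278.19164845],
       [  0.        , 432.12909525, 200.37826783],
       [  0.        ,   0.        ,   1.        ]]), 'R': array([[-0.97753687, -0.21062611,  0.00763535],
       [-0.13760823,  0.61037557, -0.78006772],
       [ 0.1596422 , -0.76359564, -0.62564851]]), 't': array([0.57889502, 0.11213924, 0.79759853])}
[0.45399212 0.66252612 0.58207246]
[ 0.13560119  0.69410704 -0.13691751  0.69360027] [0.23596197 0.57804063 0.23042975] 0.0187 0.1
```

View pics/top0.png

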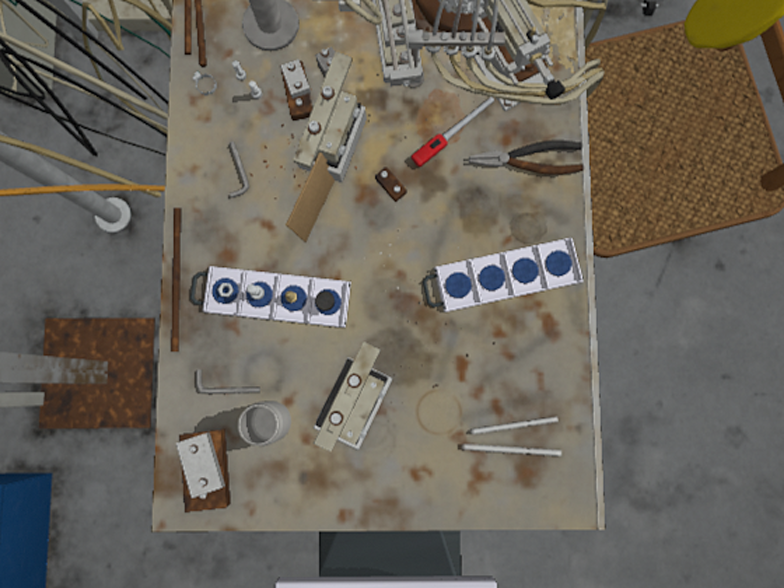

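View pics/side0.png

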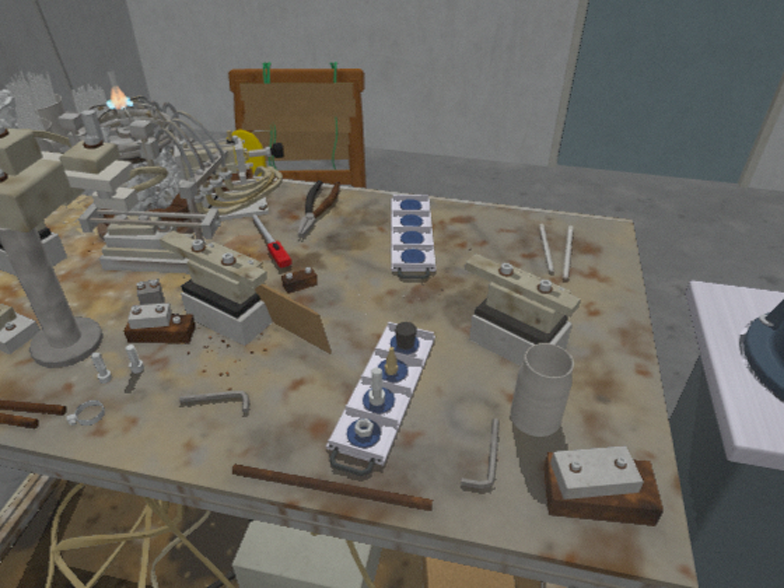

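The top view (784-wide scale) shows the full rack on the left, with its handle at (198,289). From the handle the order is nut (225,291), screw (258,293), nozzle (292,297), plug (328,301). The empty rack is on the right, handle at (430,290), with pads at (458,285), (491,278), (525,270) and (559,262). Next I fit the rack poses from the pads and make crops of the parts.

```bash
cat > h.py <<'E'
from plant import bot
import numpy as np, cv2
from scipy.optimize import least_squares
from scipy.spatial.transform import Rotation as Ro
BY=np.array([78,26,-26,-78])/1000
C={n:bot.camera_info(n) for n in("top","side")}
def proj(n,X):
    c=C[n]; p=(np.atleast_2d(X)@np.array(c["R"]).T+c["t"])@np.array(c["K"]).T; return p[:,:2]/p[:,2:]
def ray(n,uv,z):
    c=C[n]; R=np.array(c["R"]); o=-R.T@c["t"]; d=R.T@np.linalg.inv(c["K"])@[uv[0],uv[1],1]
    return o+d*(z-o[2])/d[2]
def rp(P,l,z):  # rack-frame xy -> world
    c,s=np.cos(P[2]),np.sin(P[2]); return np.array([P[0]+c*l[0]-s*l[1],P[1]+s*l[0]+c*l[1],z])
def snap(n,name,box=None,f=1):
    im=bot.snapshot(n)[:,:,::-1]
    if box: im=im[box[1]:box[3],box[0]:box[2]]
    cv2.imwrite(f"pics/{name}.png",cv2.resize(im,None,fx=f,fy=f,interpolation=cv2.INTER_CUBIC));
E
python3 - <<'E'
from h import *
ims={n:bot.snapshot(n) for n in C}
guess={"full":{"top":[(225,291),(258,293),(292,297),(328,301)],"side":[(364,434),(379,401),(392,371),(405,343)]},
"empty":{"top":[(458,285),(491,278),(525,270),(559,262)],"side":[(413,257),(412,238),(411,221),(410,205)]}}
for r in guess:
  obs=[]
  for n in C:
    h=cv2.cvtColor(ims[n],cv2.COLOR_RGB2HSV); m=cv2.inRange(h,(95,90,40),(130,255,255))
    for i,g in enumerate(guess[r][n]):
      g=np.array(g)/1.4; k=np.zeros_like(m); cv2.circle(k,tuple(int(v) for v in g),13 if n=="top" else 16,255,-1)
      p=cv2.findNonZero(m&k); hull=cv2.convexHull(p); mm=cv2.moments(hull); c=np.array([mm["m10"],mm["m01"]])/mm["m00"]
      obs.append((n,i,c)); w=ray(n,c,.009); print(r,n,i,c.round(1),w.round(4),len(p),cv2.boundingRect(p))
  for sel in (["top"],["side"],["top","side"]):
    def f(P): return np.concatenate([(ray(n,c,.009)-rp(P,(0,BY[i]),.009))[:2]*1000 for n,i,c in obs if n in sel])
    s=least_squares(f,[.5,0,0],loss="soft_l1"); print(r,sel,s.x.round(4),f(s.x).round(1))
t=ims["top"][180:245,135:260]; s=ims["side"][225:340,225:325]
a=cv2.resize(t,None,fx=6.2,fy=6.2,interpolation=3)[:,:,::-1]; b=cv2.resize(s,None,fx=5,fy=5,interpolation=3)[:,:,::-1]
cv2.imwrite("pics/ct.png",a); cv2.imwrite("pics/cs.png",b)
E
```

```text
full top 0 [160.4 207.4] [0.5701 0.2381 0.009 ] 171 (152, 199, 18, 18)
full top 1 [185.1 210.2] [0.564  0.1861 0.009 ] 154 (176, 202, 19, 17)
full top 2 [209.3 212.6] [0.5586 0.1351 0.009 ] 189 (201, 204, 18, 18)
full top 3 [234.8 215.7] [0.5517 0.0816 0.009 ] 104 (227, 207, 17, 18)
full side 0 [258.1 310.5] [0.5721 0.2469 0.009 ] 132 (248, 301, 23, 18)
full side 1 [270.3 285.3] [0.5647 0.1918 0.009 ] 113 (260, 277, 21, 17)
full side 2 [279.3 267.3] [0.5582 0.1484 0.009 ] 100 (271, 258, 20, 23)
full side 3 [287.8 248.6] [0.5526 0.0994 0.009 ] 48 (279, 240, 20, 21)
full ['top'] [ 0.5611  0.1603 -0.1165] [-0.   0.3 -0.1 -0.1  0.5  0.6 -0.3 -1.2]
full ['side'] [ 0.5619  0.1718 -0.128 ] [ 0.3 -2.3 -0.5 -5.8 -0.4  2.4  0.7  5. ]
full ['top', 'side'] [ 0.5615  0.1641 -0.1204] [-0.7 -3.4 -0.6 -3.8  0.3 -3.2 -0.4 -5.   1.3  5.3  0.1  1.9 -0.2 10.1
  0.5 12.8]
empty top 0 [327.2 203.2] [ 0.5771 -0.1129  0.009 ] 252 (319, 195, 18, 18)
empty top 1 [351.  197.9] [ 0.5882 -0.1634  0.009 ] 247 (342, 190, 19, 17)
empty top 2 [374.7 192.9] [ 0.5987 -0.2138  0.009 ] 250 (366, 185, 19, 17)
empty top 3 [398.5 187.6] [ 0.6098 -0.2644  0.009 ] 250 (390, 179, 18, 18)
empty side 0 [294.4 177. ] [ 0.5822 -0.1281  0.009 ] 199 (287, 167, 16, 20)
empty side 1 [293.8 170.2] [ 0.5885 -0.1545  0.009 ] 294 (286, 154, 17, 33)
empty side 2 [293.2 158. ] [ 0.5995 -0.205   0.009 ] 269 (286, 143, 16, 31)
empty side 3 [292.8 151.7] [ 0.6054 -0.2325  0.009 ] 171 (286, 143, 15, 18)
empty ['top'] [ 0.5935 -0.1886  0.2118] [ 0.1 -0.5  0.2 -0.2 -0.2  0.2 -0.   0.5]
empty ['side'] [ 0.5938 -0.1798  0.1556] [  0.5 -25.4  -1.3  -0.4   1.6   0.4  -0.5  24.4]
empty ['top', 'side'] [ 0.5936 -0.1879  0.2015] [ -0.9  -1.4  -0.3  -1.   -0.1  -0.4   0.6  -0.1   4.2 -16.6   0.1   7.9
   0.6   8.4  -3.9  31.9]
```

View pics/ct.png

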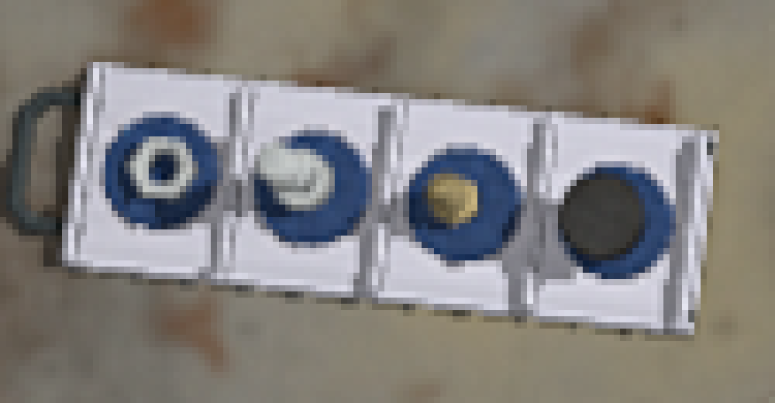

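View pics/cs.png

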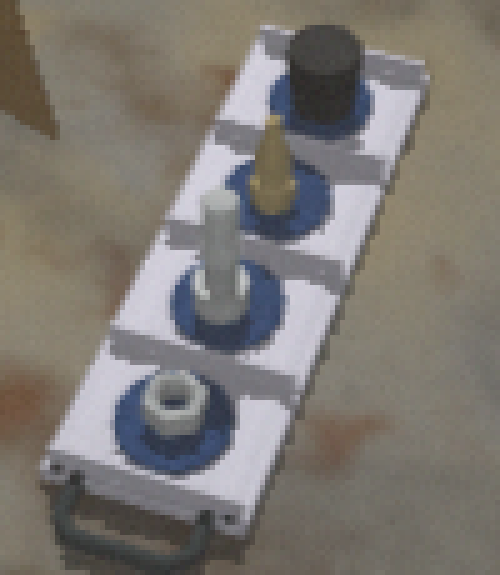

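The crops agree with the parts: nut, narrow-stem screw, nozzle with a tapered tip, and plug, all standing. The top-view fits are within about 1 mm, with pads 52 mm apart as specified. The side estimates are crude because the parts hide the pads. I'll hover over the nut and check both views against the projected positions.

```bash
cat >> h.py <<'E'
FULL=(.5611,.1606,-.1165); EMPTY=(.5935,-.1886,.2118)
def quat(th,s=1):
    x=np.array([0,0,-1.]); y=s*np.array([np.cos(th),np.sin(th),0]); return Ro.from_matrix(np.c_[x,y,np.cross(x,y)]).as_quat()
E
python3 - <<'E'
from h import *
for P in(FULL,EMPTY):
  for i in(0,3):
    for s in(1,-1):
      q=bot.solve_ik(rp(P,(0,BY[i]),.15),quat(P[2],s)); print(i,s,None if q is None else np.round(q,2))
s=min((1,-1),key=lambda s:abs((lambda q:9 if q is None else q[5])(bot.solve_ik(rp(FULL,(0,BY[0]),.15),quat(FULL[2],s)))))
print(s)
bot.command_gripper(.5)
bot.reach(rp(FULL,(0,BY[0]),.15),quat(FULL[2],s)); bot.move_l(rp(FULL,(0,BY[0]),.035))
print(bot.read_eef_pos(),rp(FULL,(0,BY[0]),.035),bot.read_grip_width(),bot.read_time_s())
a=np.linspace(0,6.28,60)
out=[]
for n,b,f in(("side",(205,200,345,340),5),):
  im=bot.snapshot(n)[:,:,::-1].copy()[b[1]:b[3],b[0]:b[2]]; im=cv2.resize(im,None,fx=f,fy=f,interpolation=3)
  im=im[:600]
  for i in range(4):
    pts=proj(n,[rp(FULL,(.02*np.cos(t),BY[i]+.02*np.sin(t)),.009) for t in a]); pts=((pts-[b[0],b[1]]+.5)*f).astype(int)
    cv2.polylines(im,[pts],True,(0,255,255),1)
  t=((proj(n,bot.read_eef_pos())[0]-[b[0],b[1]]+.5)*f).astype(int); cv2.drawMarker(im,tuple(int(v) for v in t),(0,0,255),0,15)
  cv2.imwrite("pics/hov.png",im)
E
```

```text
0 1 [ 0.21  0.62  1.53 -0.    1.    0.33]
0 -1 [ 0.21  0.62  1.53 -0.    1.   -2.81]
3 1 [-0.05  0.55  1.68 -0.    0.91  0.07]
3 -1 None
0 1 [-0.38  0.58  1.6  -0.    0.96 -0.59]
0 -1 [-0.38  0.58  1.6  -0.    0.96  2.55]
3 1 [-0.58  0.67  1.4  -0.    1.07 -0.79]
3 -1 [-0.58  0.67  1.4  -0.    1.07  2.35]
1
[0.57084008 0.23842416 0.03573928] [0.57016646 0.23807128 0.035     ] 0.49933778740102747 3.375
```

View pics/hov.png

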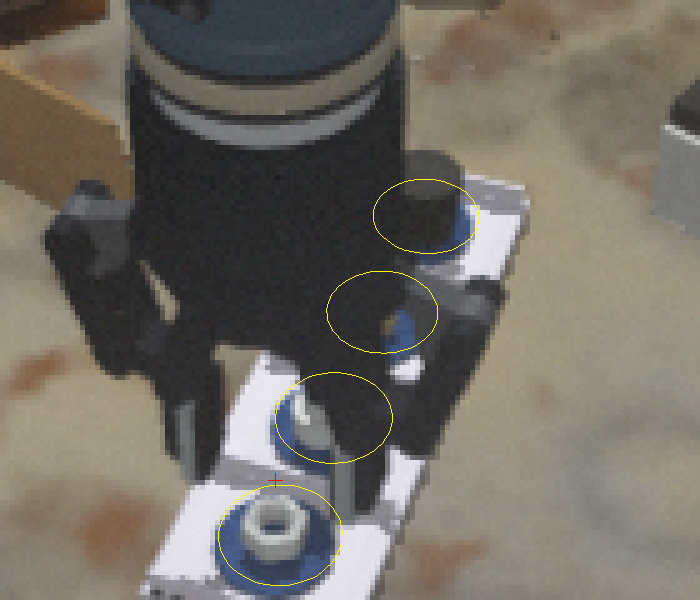

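In the side view the pad outlines and the TCP marker shift down together by about 2–3 px, so that is a camera bias. Laterally the fingers at (190,475) and (360,520) straddle the nut at (275,520). The offset along the rack is only a few mm, so I go ahead with the nut.

```bash
cat >> h.py <<'E'
def pick(i,z,w,op=.5,dy=0):
    """grip the part in bay i of the full rack; w = expected opening in mm"""
    bot.command_gripper(op); q=quat(FULL[2])
    bot.reach(rp(FULL,(0,BY[i]+dy),.16),q); bot.move_l(rp(FULL,(0,BY[i]+dy),z+.03),vel=.2)
    if bot.move_l(rp(FULL,(0,BY[i]+dy),z),vel=.05,guard=12): print("touched",bot.read_eef_pos()[2])
    bot.command_gripper(0); bot.sleep(.2); g=bot.read_grip_width()*85
    print("gripped",g,"expected",w,"F",np.round(bot.read_wrist_force(),1))
    bot.move_l(rp(FULL,(0,BY[i]+dy),z+.02),vel=.05); bot.move_l(rp(FULL,(0,BY[i]+dy),.16),vel=.2)
    g=bot.read_grip_width()*85; print("lifted",g,bot.read_time_s()); return abs(g-w)<4
def place(i,z,op=.5,dy=0):
    """set it down in the mirrored bay of the empty rack"""
    j=3-i; q=quat(EMPTY[2]); bot.reach(rp(EMPTY,(0,BY[j]+dy),.16),q)
    print("before",bot.read_grip_width()*85)
    bot.move_l(rp(EMPTY,(0,BY[j]+dy),z+.02),vel=.2)
    print("touch",bot.move_l(rp(EMPTY,(0,BY[j]+dy),z),vel=.03,guard=6),bot.read_eef_pos())
    bot.command_gripper(op); bot.move_l(rp(EMPTY,(0,BY[j]+dy),z+.03),vel=.08); bot.move_l(rp(EMPTY,(0,BY[j]+dy),.16),vel=.25)
    print(bot.read_time_s())
E
python3 - <<'E'
from h import *
ok=pick(0,.0105,19)
snap("side","nutlift",(205,100,345,240),5)
if ok: place(0,.0105); snap("side","nutplaced",(240,100,340,200),6)
E
```

```text
gripped 16.646167086953586 expected 19 F [-0.8  0.2  4.9]
lifted 16.358210303837232 7.6167
before 16.455762514328562
touch True [ 0.60951666 -0.26468408  0.01106254]
12.4583
```

View pics/nutplaced.png

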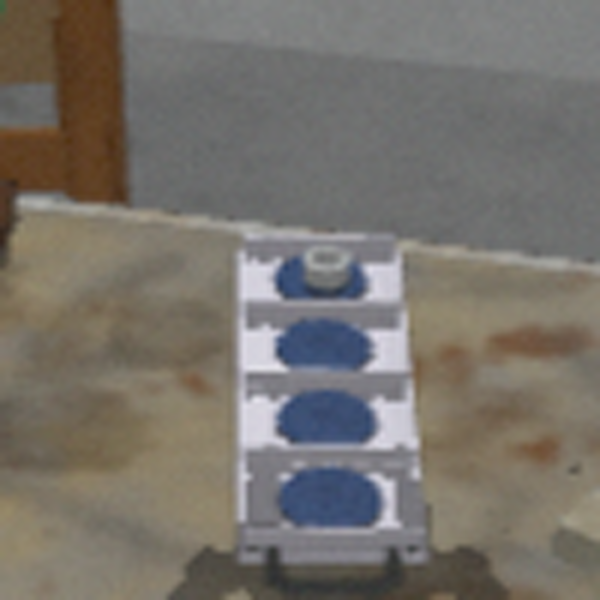

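The nut lies flat on the far pad, at (327,268) on a pad centred near (322,277). Next is the screw, gripped on the thread above its head.

```bash
python3 - <<'E'
from h import *
ok=pick(1,.0255,10.5)
if ok: place(1,.0255); ok=pick(2,.0115,14)
snap("side","nozlift",(175,60,315,180),5)
snap("side","scr",(240,100,340,200),6)
E
python3 -c "
import cv2,numpy as np
a=cv2.imread('pics/nozlift.png')[:600,:];b=cv2.imread('pics/scr.png')
h=400;r=lambda i:cv2.resize(i,(int(i.shape[1]*h/i.shape[0]),h));c=np.hstack([r(b),r(a)])[:,:800];cv2.imwrite('pics/c2.png',c)"
```

```text
gripped 10.587657955102468 expected 10.5 F [0.4 0.5 3.8]
lifted 10.255668946982741 17.675
before 10.690184968545148
touch True [ 0.59855999 -0.21389172  0.02594477]
22.0333
gripped 12.051006093344643 expected 14 F [-0.2  0.7  5.3]
lifted 12.02112616430544 26.9833
```

View pics/c2.png

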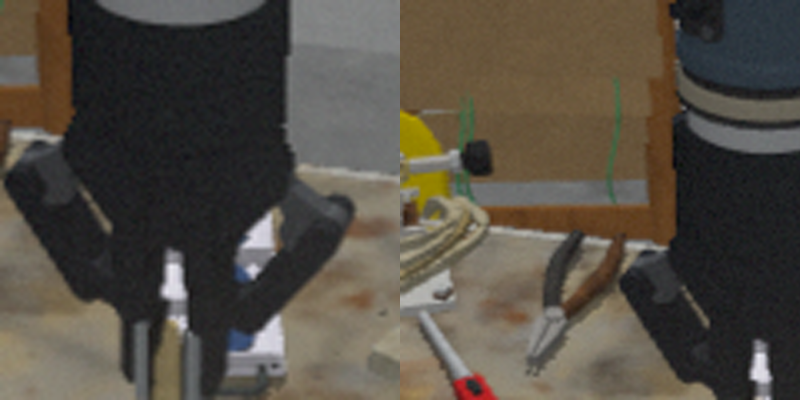

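The nozzle sits upright between the fingers, its cone at (170,350). I'll place it, then move the plug.

Run:
```python
from h import *
place(2,.0115)
if pick(3,.012,26.5,.58):
    place(3,.012,.58)
    bot.reach(rp(FULL,(0,.05),.25),quat(FULL[2]))
a=cv2.resize(bot.snapshot("side")[100:200,240:340],None,fx=4,fy=4,interpolation=3)
b=cv2.resize(bot.snapshot("top")[160:230,290:430],None,fx=4,fy=4,interpolation=3)
t=np.linspace(0,6.28,40)
for i in range(4):
    cv2.polylines(b,[((proj("top",[rp(EMPTY,(.02*np.cos(k),BY[i]+.02*np.sin(k)),.009) for k in t])-[290,160]+.5)*4).astype(int)],True,(255,255,0),1)
c=np.zeros((680,560,3),np.uint8); c[:400,80:480]=a; c[400:]=b
cv2.imwrite("pics/end.png",cv2.resize(c[:,:,::-1],(480,583)))
print(bot.read_time_s())
```

```text
before 11.800480925005473
touch True [ 0.58768335 -0.16312592  0.01197238]
31.2167
gripped 27.275941784234618 expected 26.5 F [-0.9  1.   5.7]
lifted 26.934607736943274 35.8
before 27.015739565114444
touch True [ 0.57674519 -0.11231444  0.01250564]
39.525
40.8917
```

View pics/end.png

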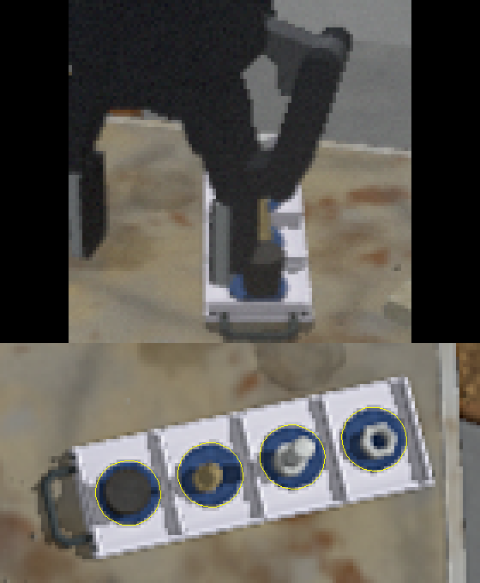

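From above, all four parts lie well inside the fitted pad outlines: plug (130,492), nozzle (209,476), screw head (292,458), nut (380,439). The nut is about 2–3 mm off centre. I'll take one side view with the arm out of the way.

Run:
```python
from h import *
bot.set_joints([1.004,.527,1.433,0,1.181,-.178]); bot.sleep(.3)
snap("side","fin",(240,100,340,200),6); print(bot.read_time_s())
```

```text
43.0417
```

View pics/fin.png

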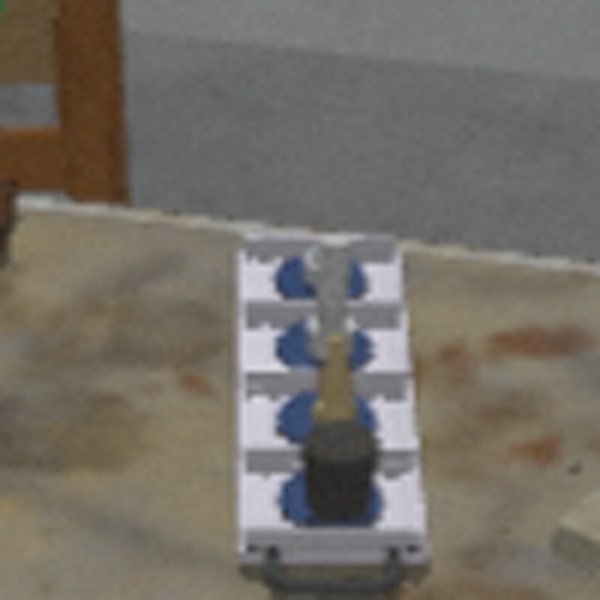

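All four stand upright on their pads, about 2–3 mm off centre across the rack (plug at 340 px, pad at 330 px), well inside 13 mm. I'm handing in.

```bash
python3 -c "
from plant import bot
print(bot.close_job())"
```

```text
the job is handed in; nothing more can be done
None
```

All four parts are in the empty rack in reverse order, and the job is handed in. From the handle outward they now stand plug, nozzle, screw, nut. It took about 43 s of the 96 s allowed; the hand-in gives no verdict.

- **Last checks:** the final top and side views show every part upright and released, about 2–4 mm from its pad's middle (limit 13 mm), with the arm back at its start position.
- **Side camera disagreement:** it disagreed with the top camera by a few mm up to about 9 mm along the full rack, so I used the top view for the rack positions. A hover over the nut supported this to within a few mm.
- **Grip width readings:** for the nut and nozzle these came out 2–4 mm below the nominal part sizes, but they stayed steady while each part was carried and nothing slipped.

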